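Shut the tube mixer and hold its run arm at the stop

ROBOT

A 7-joint arm with a two-finger parallel gripper is mounted at the origin on a cart in front of the work surface, level with it; the furniture and walls round the work are solid. World frame = base frame: x ahead of the robot, y to its left, z up, the work surface at z = 0. Lengths are in m, angles in rad, forces in N, time in s.
With the tool pointing down it reaches from about 0.425 to 0.875 m from the base axis. Payload 9.9 kg.
Tool frame: the origin (TCP) lies midway between the tips of the shut fingers; the grasp point (between the pads) lies 19 mm behind it (grip_point_offset is the distance from the TCP to the grasp point, in m); z points along the fingers, y is the line along which they close (so a half turn about z gives the same grasp; the last joint's range is limited). The gripper opens to 85 mm and grips with 20 to 120 N. Pads are 22 mm wide; open, the fingers measure 114 mm over their backs; the gripper's body (76 mm by 85 mm) begins 54 mm behind the grasp point. The pads swing forward as they close: fully open they stand 13 mm farther back than shut.
Start: joints at [-1.22, 0.576, 0.025, 1.437, -0.015, 1.129, -0.057], TCP at [0.284, 0.612, 0.231] pointing down, gripper open.
Joint ranges: [-2.76, 2.76], [-0.34, 2.15], [-1.52, 1.57], [0.19, 2.46], [-1.09, 4.23], [0.17, 1.99], [-2.82, 2.82]. Speed limits (rad/s): [2.22, 2.22, 3.01, 3.01, 3.14, 3.14, 3.14].

INTERFACE

Orientations are given as a unit quaternion [w, x, y, z].
In Python, from plant import * gives the robot as it stands.
- The arm moves only by the shell command python3 -m crank 'ROWS' [OPENING] [FORCE]. ROWS is a JSON object of lists of equal length, an entry for each row: "dp": the shift along the tool's x, y, z in mm, a list of three; "twist": the turn about the tool's z in degrees. In form: {"dp": [[tx, ty, tz], ...], "twist": [twist, ...]}. A call has 1 to 20 rows; each row is the pose to reach, as a shift and turn from the pose commanded when the call began, along the tool's axes at that moment; what a row does not reach only later rows make up. A row lasts 1/8 s, in which the tool goes at most 62.5 mm and 10.7 degrees, less where a joint would pass 70% of its speed; a pose out of reach is approached as far as the arm can. A call with a gripper value outside its range is refused whole. OPENING is the closure, from 0 (fully open) to 1 (shut), set as the call begins (- or left out, the last holds). The fingers move at their own pace and stop on an object; FORCE is the grip in N (left out, the last holds). Time passes only in rows, so rows that repeat a pose let the fingers close. It gives the time, the measured TCP pose, the force, the opening and the grip force at its end, in the units of the state.
- read_state(): the state, without advancing time (a new reading comes with each control period).
- grab_frame(name): name is "scene" or "top" or "wrist"; returns a dict with "frame" (420x560x3 uint8, blue, green, red), "fx", "fy", "cx", "cy" (pixels), "dist_coeffs" ([k1, k2, p1, p2, k3] as OpenCV has them; the pictures are not rectified), "extrinsics" (4x4, takes a point from world to camera coordinates). Camera axes: x right, y up, looking along -z (the intrinsics and any distortion apply to the point x, -y, -z); pixel columns grow to the right and rows downward; lengths in m; the calibration is good to about 2 mm. A picture is of the moment at which its call begins. There is no depth.
- close_job(): hands the job in; it is judged then, once.
The state is a dict: "t": time; "qpos": joint angles; "qvel": joint speeds; "effort": joint torques, N m; "ee_pos": TCP position; "tcp_rot": TCP orientation; "ft_force": force on the tool from outside, world axes, zero at the start; "torque": the same for the moment, N m; "gripper_width": finger opening in m; "grip_force": force on a finger pad.
Only numpy, scipy, OpenCV 4.12 (cv2) and the standard library are available. Lean on these libraries where they do the work, as an engineer would, in place of code of your own. Each camera call takes 0.05 s, during which the arm holds its last target. There are 200 camera calls.

TASK

A sample tube has been loaded into the small tube mixer: shut the mixer's lid completely. Only after that, use the gripper's fingers to swing the spring-loaded run arm beside it round to the mixer's front, against its spring, by its upright grip, until it is fully home at its stop, and finish while still holding it there, for it springs back when let go and the mixer runs only while it is held. Leave the specimen cup, the vial and the marker pen beside the mixer where they are.

Things in the scene. Friction and masses are not known exactly. Their poses are not given: they have to be found in the camera images.
- mixer: Tube mixer, fixed: white foot plate 130 (x) x 240 (y) mm, top at z 22, with an open white well 94 x 124 mm, rim at z 60, centred at (0, -50), and the run arm on its left half, pivot axis at (30, 60). Two steel stop pins (tops at z 77) end the arm's swing. The tube lies fixed in the well, below the rim. Origin: middle of the underside; front faces -x, left is +y, z up.
- lid (a joint): Hinge of the lid, rad: 0 shut flat on the well, grows as the front edge rises, 1.6 fully open. It stands between 0.5 and 1.0 at the start. Friction keeps it where it is left; about 1 to 2 N at its front edge moves it.
- lid_hinge (a point): Middle of the lid's hinge line, at the far (mixer's +x) rim of the well, 60 mm above the worktop; the hinge axis is the mixer's y axis.
- lid_edge (a point): Middle of the front edge of the grey lid, on its outer (upper) face. The lid is a plate 100 mm from hinge to front edge, 124 mm wide, 8 mm thick, its underside in the plane of the hinge line; a thumb tab 40 mm wide stands a further 12 mm out from the front edge. When shut its outer face is 68 mm above the worktop.
- run_arm: Run arm: a cage of two flat steel plates (20 mm wide, 62 to 79 mm above the worktop) with a black roller between, reaching out level from the pivot body, with an upright round black grip at its end. Origin: on the pivot axis, 58 mm above the worktop; its x axis points along the arm to the grip, z up.
- run_grip (a point): Centre of the top of the upright grip: 85 mm out from the pivot axis, 122 mm above the worktop. The grip is 16 mm in diameter, free from 80 mm to 121 mm above the worktop; it does not turn in the arm, but is round and may be pinched or pushed from any side.
- run_pivot (a point): Point on the run arm's upright pivot axis, 65 mm above the worktop, at (30, 60) mm in the mixer's frame.
- run_swing (a joint): Swing of the run arm, rad: 0 at rest, pointing to the mixer's left (+y, turned 30 degrees to the front); grows counter-clockwise seen from above, to 1.1 at its stop, pointing straight to the mixer's front (-x, within 4 degrees). The spring always pushes back to 0: 0.2 N m at rest, 0.64 N m at the stop, about 7.5 N at the grip.
- specimen_a: Specimen cup, 60 mm in diameter, 70 mm high, upright and loose to the right of the mixer; leave it alone. Origin: centre of the underside.
- vial_green: Vial with white cap, 35 mm in diameter, 80 mm high, upright and loose behind the mixer's left half; leave it alone. Origin: centre of the underside.
- marker_a: Marker pen, 135 mm long, 17 mm thick, lying loose in front of the mixer; leave it alone. Origin: middle of its underside.

How it is judged:
On the way, in this order (a step that is already met when the one before it is completed fails the run):
1. the lid is shut (value of joint lid below 0.04 rad), for 0.2 s.
2. the fingers hold the run arm at its stop (value of joint run_swing above 1.04 rad and contact force between the fingers and run_arm above 2 N), for 0.5 s.
At the end, for the whole second after the job is handed in: The lid is shut (below 0.04 rad); the run arm is at its stop (above 1.04 of 1.1 rad), at rest, and the fingers press on it with more than 2 N; cup, vial and pen lie within 30 mm of where they were (all of step 2 and value of joint lid below 0.04 rad and velocity of joint run_swing between -0.1 and 0.1 rad/s and distance of each of specimen_a, vial_green, marker_a from where it was at the start of the episode below 0.03 m); the arm keeps its last pose, push and grip.
It fails at once if the run arm is swung while the lid is open (value of joint run_swing above 0.3 rad and value of joint lid above 0.1 rad).
It fails at once if the cup, vial or pen is disturbed (30 mm), or the cup or vial tipped over (distance of any of specimen_a, vial_green, marker_a from where it was at the start of the episode above 0.03 m or angle between any of specimen_a, vial_green's own z axis and vertical above 0.5 rad).
It also fails if it takes over 45 s, if anything falls off the work surface, if the arm or the gripper's body presses on something with over 40 N, if the wrist force passes 120 N, or if a joint passes its speed limit or range.

## Working session

There is one attempt and no reset: what is moved stays moved. The work goes in short steps, Python scripts to look and compute and a shell command to move; the robot and the scene stay as the last step left them, time stands still between calls to the robot, and variables do not carry over. Pictures are saved under pics/ and viewed, at most 10 in all, crops included, and the job is handed in when it is done.

```bash
mkdir -p pics; ls
cat > h.py <<'E'
from plant import *
import numpy as np, cv2
def snap(n,f):
    g=grab_frame(n); cv2.imwrite('pics/'+f,g['frame']); 
    np.save('pics/'+f[:-4]+'.npy',{k:g[k] for k in g},allow_pickle=True); return g
def load(f): return np.load('pics/'+f+'.npy',allow_pickle=True).item()
def KD(g): return np.array([[g['fx'],0,g['cx']],[0,g['fy'],g['cy']],[0,0,1.]]),np.array(g['dist_coeffs'],float)
def ray(g,u,v):
    K,D=KD(g); x,y=cv2.undistortPoints(np.array([[[u,v]]],float),K,D)[0,0]
    E=np.array(g['extrinsics']); R=E[:3,:3]; c=-R.T@E[:3,3]; d=R.T@np.array([x,-y,-1]); return c,d/np.linalg.norm(d)
def onz(g,u,v,z):
    c,d=ray(g,u,v); return c+d*(z-c[2])/d[2]
def tri(*o):
    A=np.zeros((3,3));b=np.zeros(3)
    for g,u,v in o:
        c,d=ray(g,u,v);P=np.eye(3)-np.outer(d,d);A+=P;b+=P@c
    p=np.linalg.solve(A,b); return p,[float(np.linalg.norm((np.eye(3)-np.outer(d,d))@(p-c))) for c,d in [ray(*q) for q in o]]
def proj(g,p):
    K,D=KD(g);E=np.array(g['extrinsics']);q=E[:3,:3]@np.array(p)+E[:3,3];q=q*[1,-1,-1]
    return cv2.projectPoints(q.reshape(1,1,3),np.zeros(3),np.zeros(3),K,D)[0][0,0]
E
python3 - <<'E'
from h import *
s=read_state(); print(s['ee_pos'],s['tcp_rot'],s['t'])
snap('scene','s0.png');snap('top','t0.png')
a=load('s0')['frame'];b=load('t0')['frame']
E
```

```text
pics
[0.28414446 0.61177314 0.23043737] [-1.32307572e-04  2.15687809e-01  9.76462020e-01 -8.22099377e-04] 0.0
```

View pics/s0.png

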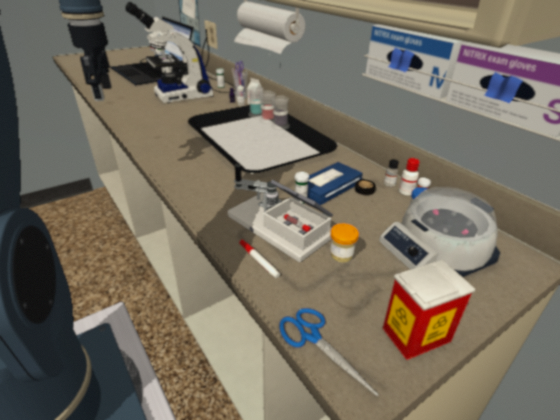

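View pics/t0.png

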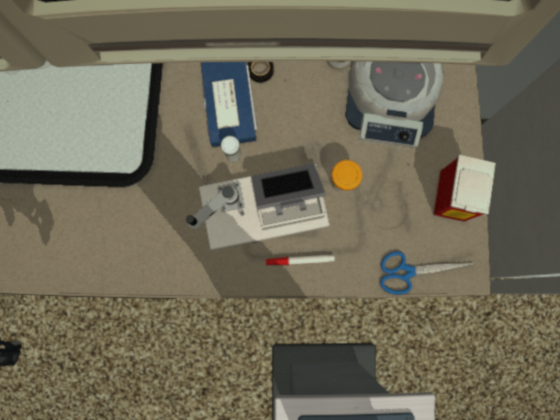

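The scene view shows the well near (292,228), the half-open lid near (300,198), the grip at (239,174) and the vial at (302,182). In the top view the grip is at (192,221), the pivot at (230,193), the lid around (288,185) and the pen at (300,260). I'll enlarge both.

Run:
```python
from h import *
a=load('s0')['frame'][155:285,220:370];b=load('t0')['frame'][130:275,180:370]
A=cv2.resize(a,(390,338),interpolation=3);A=cv2.resize(a,None,fx=4,fy=4,interpolation=2)[:, :]
B=cv2.resize(b,None,fx=4,fy=4,interpolation=2)
cv2.imwrite('pics/ca.png',A);cv2.imwrite('pics/cb.png',B)
t=load('t0')
print(np.linalg.inv(t['extrinsics'])[:3,3],np.linalg.inv(load('s0')['extrinsics'])[:3,3])
for n,u,v,z in [('grip',192,221,.122),('pivot',230,193,.08),('c1',210,247,.022),('c2',327,228,.022),('pen',300,260,.01),('cup',347,175,.07),('vial',230,146,.08)]: print(n,onz(t,u,v,z).round(3))
```

```text
[0.36689897 0.14607177 1.0789673 ] [ 0.10526756 -0.41264707  0.56248306]
grip [0.485 0.305 0.122]
pivot [0.543 0.242 0.08 ]
c1 [0.446 0.286 0.022]
c2 [0.483 0.056 0.022]
pen [0.421 0.109 0.01 ]
cup [0.579 0.021 0.07 ]
vial [0.633 0.243 0.08 ]
```

View pics/ca.png

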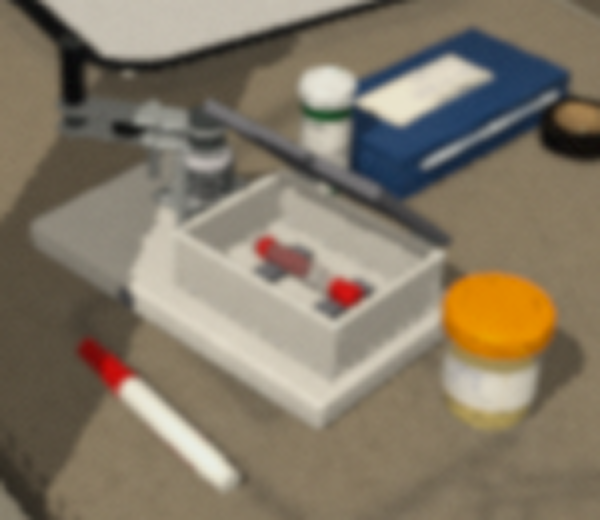

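View pics/cb.png

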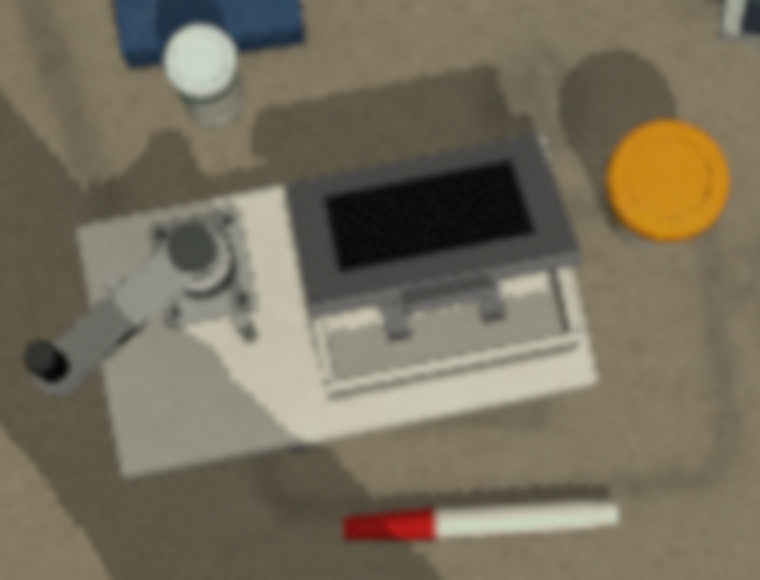

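The scene crop shows the lid nearly edge-on from (208,103) to (445,240), and the grip top at about (71,42). In the top crop the foot corners are (78,228), (123,475) and (597,382), the lid's front edge runs (310,305)–(580,262), and the grip top is (43,357). Next I'll compute the frame, grip and lid angle.

Run:
```python
from h import *
t=load('t0');s=load('s0')
T=lambda u,v:(t,u/4+180-.4,v/4+130-.4)
S=lambda u,v:(s,u/4+220-.4,v/4+155-.4)
print('grip2',tri(T(43,357),S(71,42)))
print('FR lid corner tri', tri(T(580,262),S(445,240)), 'FL',tri(T(310,305),S(208,103)))
fl,fr,bl=[onz(*T(*p),.022) for p in [(123,475),(597,382),(78,228)]]
print(fl,fr,bl,np.linalg.norm(fl-fr),np.linalg.norm(fl-bl))
yv=(fl-fr)/np.linalg.norm(fl-fr); xv=np.array([yv[1],-yv[0],0]); 
o=(fl+fr)/2+.065*xv; o[2]=0
print('yaw',np.degrees(np.arctan2(xv[1],xv[0])),'o',o)
W=lambda x,y,z:o+x*xv+y*yv+np.array([0,0,z])
for n,p in dict(piv=(.03,.06,.08),hinge=(.047,-.05,.06),rimFL=(-.047,.012,.06),rimFR=(-.047,-.112,.06)).items():
  w=W(*p);print(n,w.round(4),((proj(t,w)-[179.6,129.6])*4).round(),((proj(s,w)-[219.6,154.6])*4).round())
for th in np.arange(.4,1.15,.1):
  p=[W(.047-.1*np.cos(th)+.008*np.sin(th),y,.06+.1*np.sin(th)+.008*np.cos(th)) for y in (.012,-.112)]
  print(round(th,1),[((proj(t,w)-[179.6,129.6])*4).round() for w in p],[((proj(s,w)-[219.6,154.6])*4).round() for w in p],p[0].round(3),p[1].round(3))
```

```text
grip2 (array([0.48770046, 0.30873581, 0.12283744]), [0.0007142390097003699, 0.0007142390097004167])
FR lid corner tri (array([0.54747666, 0.05701127, 0.10143104]), [0.01576914464540336, 0.01576914464540325]) FL (array([0.50866765, 0.18937453, 0.13290736]), [0.0016715100568171347, 0.0016715100568171193])
[0.44293041 0.2847998  0.022     ] [0.48851067 0.05255016 0.022     ] [0.56588237 0.3094673  0.022     ] 0.23668006545813403 0.1254020342888998
yaw 11.103490918457535 o [0.5295038  0.18119279 0.        ]
piv [0.5474 0.2458 0.08  ] [193. 243.] [212. 120.]
hinge [0.5853 0.1412 0.06  ] [416. 173.] [366. 209.]
rimFL [0.4811 0.1839 0.06  ] [326. 389.] [175. 231.]
rimFR [0.505  0.0622 0.06  ] [583. 338.] [339. 329.]
0.4 [array([320., 367.]), array([589., 314.])] [array([181., 159.]), array([351., 254.])] [0.486 0.185 0.106] [0.51  0.063 0.106]
0.5 [array([318., 353.]), array([588., 300.])] [array([188., 142.]), array([358., 236.])] [0.491 0.186 0.115] [0.515 0.064 0.115]
0.6 [array([314., 338.]), array([587., 285.])] [array([195., 126.]), array([367., 218.])] [0.497 0.187 0.123] [0.521 0.065 0.123]
0.7 [array([311., 321.]), array([585., 267.])] [array([204., 110.]), array([376., 200.])] [0.503 0.188 0.131] [0.527 0.067 0.131]
0.8 [array([307., 303.]), array([583., 249.])] [array([214.,  95.]), array([386., 184.])] [0.511 0.19  0.137] [0.534 0.068 0.137]
0.9 [array([303., 283.]), array([580., 229.])] [array([224.,  80.]), array([397., 168.])] [0.518 0.191 0.143] [0.542 0.07  0.143]
1.0 [array([299., 262.]), array([577., 207.])] [array([235.,  67.]), array([409., 153.])] [0.527 0.193 0.148] [0.551 0.071 0.148]
1.1 [array([294., 240.]), array([574., 185.])] [array([246.,  54.]), array([421., 139.])] [0.536 0.195 0.153] [0.56  0.073 0.153]
```

```bash
python3 -m crank '{"dp":[[-20,-16,0],[-60,-48,0],[-105,-84,0],[-150,-120,0],[-195,-155,0],[-240,-191,0],[-285,-227,0],[-330,-262,0],[-370,-294,0],[-400,-318,10],[-418,-332,25],[-422,-335,40],[-422,-335,40],[-422,-335,40]],"twist":[0,0,0,0,0,0,0,0,0,0,0,0,0,0]}' 1 60
python3 - <<'E'
from h import *
print(read_state()['ft_force']);snap('wrist','w1.png');snap('scene','s1.png')
w=cv2.resize(load('w1')['frame'],(400,300));s=load('s1')['frame'][130:280,200:400]
cv2.imwrite('pics/m1.png',np.hstack([w,cv2.resize(s,(400,300))]))
E
```

```text
t: 1.85
ee_pos: [0.5256, 0.1321, 0.1915]
tcp_rot: [-0.0, 0.215, 0.977, 0.0]
ft_force: [0.2, 0.0, 0.4]
gripper_width: -0.0
grip_force: 0.0
[0.15421515 0.03478797 0.40716985]
```

View pics/m1.png

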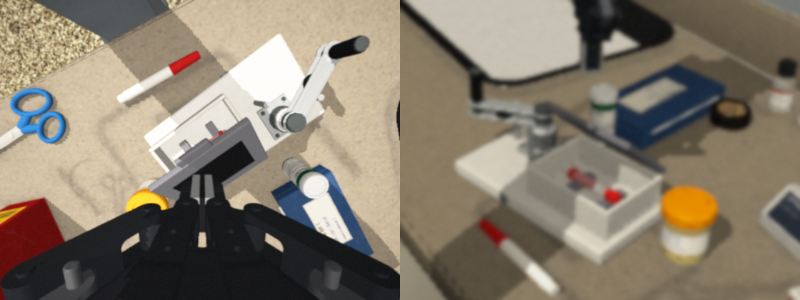

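The wrist view shows the shut fingertips over the middle of the lid (205,185), with nothing else beneath. Now I'll press down.

```bash
python3 -m crank '{"dp":[[0,0,15],[0,0,35],[0,0,50],[0,0,58],[0,0,66],[0,0,74],[0,0,82],[0,0,90],[0,0,98],[0,0,106],[0,0,112],[0,0,117],[0,0,120],[0,0,122],[0,0,123]],"twist":[0,0,0,0,0,0,0,0,0,0,0,0,0,0,0]}'
```

```text
t: 3.82
ee_pos: [0.526, 0.1306, 0.0683]
tcp_rot: [0.0, 0.216, 0.976, 0.0]
ft_force: [-0.2, -0.1, 0.5]
gripper_width: -0.0001
grip_force: 0.2
```

```bash
python3 -m crank '{"dp":[[0,0,1],[0,0,2],[0,0,3],[0,0,4],[0,0,4],[0,0,4]],"twist":[0,0,0,0,0,0]}'
```

```text
t: 4.58
ee_pos: [0.5261, 0.1307, 0.0674]
tcp_rot: [0.001, 0.216, 0.976, 0.001]
ft_force: [-11.8, -2.5, 41.8]
gripper_width: 0.0002
grip_force: 20.8
```

```bash
python3 -m crank '{"dp":[[0,0,-10],[0,0,-40],[0,0,-80],[15,25,-110],[35,55,-128],[40,65,-128],[40,65,-128]],"twist":[0,0,0,5,12,20,20]}' 0
python3 - <<'E'
from h import *
print(read_state()['ft_force']);snap('wrist','w2.png');snap('scene','s2.png')
s=load('s2')['frame'][130:280,200:400]
cv2.imwrite('pics/m2.png',np.hstack([cv2.resize(load('w2')['frame'],(400,300)),cv2.resize(s,(400,300))]))
E
```

```text
t: 5.45
ee_pos: [0.5168, 0.2076, 0.1924]
tcp_rot: [0.0, 0.381, 0.925, 0.0]
ft_force: [-0.0, -0.5, 0.4]
gripper_width: 0.0856
grip_force: 0.0
[-0.02672671 -0.54833581  0.39223337]
```

View pics/m2.png

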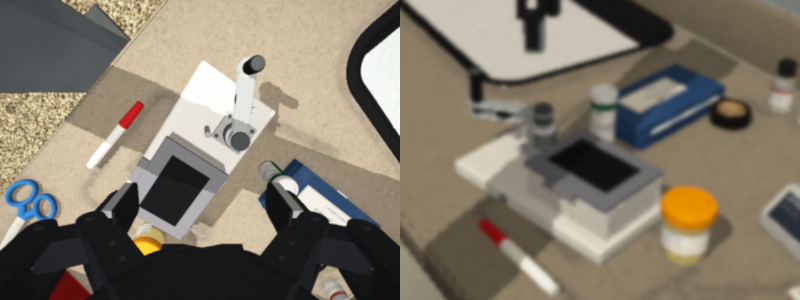

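The lid is shut flat in both views, and the grip's top is at about (258,62) in the wrist half, i.e. (361,87) at full size. I'll cross-check its position.

Run:
```python
from h import *
t=load('t0');s=load('s0');w=load('w2')
f=w['frame'];m=(f.max(2)<75).astype(np.uint8);m[:60]=0;m[130:]=0;m[:,:310]=0;m[:,400:]=0
n,l,st,c=cv2.connectedComponentsWithStats(m);print([(st[i].tolist(),c[i].round(1).tolist()) for i in range(1,n) if st[i][4]>40])
T=(t,43/4+179.6,357/4+129.6);S=(s,71/4+219.6,42/4+154.6)
print(tri(T,(w,361,87)),tri(T,S,(w,361,87)))
g=tri(T,S,(w,361,87))[0]
q=read_state();a,b=q['tcp_rot'][1:3];X=np.array([2*a*a-1,2*a*b]);Y=np.array([2*a*b,2*b*b-1])
d=g[:2]-q['ee_pos'][:2];print('rows',X@d*1e3,Y@d*1e3,'yang',np.degrees(np.arctan2(Y[1],Y[0])))
```

```text
[([340, 79, 25, 26, 254], [348.7, 94.7])]
(array([0.48675528, 0.306727  , 0.13132501]), [0.0005568003051309523, 0.0005568003051310162]) (array([0.4874061 , 0.30862014, 0.12298732]), [0.00094059180469285, 0.0005097964662733352, 0.00044903149468335045])
rows 93.50190515925625 52.32351280609566 yang 45.25008069764197
```

```bash
python3 -m crank '{"dp":[[30,17,0],[65,36,0],[88,49,0],[93,52,0],[93,52,20],[93,52,50],[93,52,80],[93,52,98],[93,52,105],[93,52,105]],"twist":[0,0,2,2,2,2,2,2,2,2]}' 0
python3 -m crank '{"dp":[[0,0,0],[0,0,0],[0,0,0],[0,0,0],[0,0,0],[0,0,0],[0,0,0],[0,0,0]],"twist":[0,0,0,0,0,0,0,0]}' 1 50
python3 - <<'E'
from h import *
snap('wrist','w3.png')
q=read_state();a,b=q['tcp_rot'][1:3];X=np.array([2*a*a-1,2*a*b]);Y=np.array([2*a*b,2*b*b-1])
print(q['ee_pos'],np.degrees(np.arctan2(Y[1],Y[0])),q['ft_force'])
p0=np.array([.5474,.2458]);r=q['ee_pos'][:2]-p0
print('r',np.linalg.norm(r),np.degrees(np.arctan2(r[1],r[0])))
# pivot on the ray at 85 mm along yaw+120
for k in range(1,14):
  th=np.radians(5*k);R=np.array([[np.cos(th),-np.sin(th)],[np.sin(th),np.cos(th)]])
  r1=.085*r/np.linalg.norm(r);d=(R@r1-r1)*1e3;print(5*k,(X@d).round(1),(Y@d).round(1))
E
```

```text
t: 6.8
ee_pos: [0.4884, 0.3078, 0.0873]
tcp_rot: [0.0, 0.398, 0.917, -0.0]
ft_force: [0.3, 0.7, -0.1]
gripper_width: 0.0854
grip_force: 0.0
t: 7.8
ee_pos: [0.4883, 0.3093, 0.0876]
tcp_rot: [0.0, 0.398, 0.917, 0.001]
ft_force: [1.6, 2.5, 4.9]
gripper_width: 0.0146
grip_force: 49.1
[0.48825578 0.30934664 0.08762758] 43.09965147746046 [1.18730474 1.56231839 5.94468147]
r 0.08681137608137632 132.94498092910464
5 -0.3 -7.4
10 -1.3 -14.8
15 -2.8 -22.0
20 -5.0 -29.1
25 -7.9 -35.9
30 -11.3 -42.5
35 -15.2 -48.8
40 -19.7 -54.7
45 -24.7 -60.2
50 -30.2 -65.2
55 -36.1 -69.7
60 -42.3 -73.7
65 -48.9 -77.2
```

View pics/w3.png

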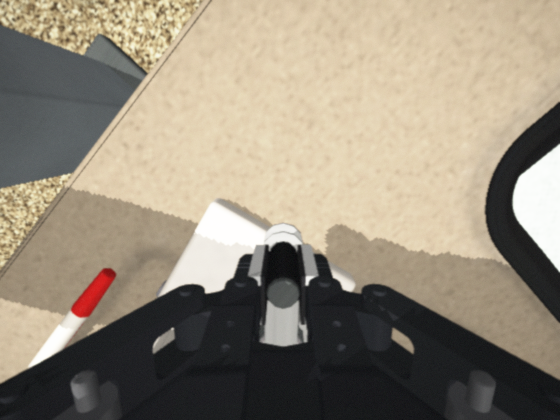

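The grip stands between the pads at (285,280), with width 14.6 mm and 49 N. I'll swing along the arc, turning with it.

```bash
python3 -m crank '{"dp":[[0,-4,0],[-0.5,-9,0],[-1.3,-14.8,0],[-2.8,-22,0],[-5,-29,0],[-8,-36,0],[-11.3,-42.5,0],[-11.3,-42.5,0]],"twist":[-2.5,-6,-10,-15,-20,-25,-30,-30]}'
python3 - <<'E'
from h import *
q=read_state();p0=np.array([.5474,.2458]);r=q['ee_pos'][:2]-p0
print(q['ee_pos'],np.linalg.norm(r),np.degrees(np.arctan2(r[1],r[0])))
a,b=q['tcp_rot'][1:3];X=np.array([2*a*a-1,2*a*b]);Y=np.array([2*a*b,2*b*b-1]);print(X,Y,X@q['ft_force'][:2],Y@q['ft_force'][:2])
E
```

```text
t: 8.85
ee_pos: [0.4642, 0.2724, 0.0876]
tcp_rot: [-0.0, 0.146, 0.989, 0.001]
ft_force: [-0.6, 4.8, 4.9]
gripper_width: 0.0146
grip_force: 49.1
[0.46423967 0.27241911 0.0876377 ] 0.08731676442196049 162.2504507074202
[-0.95732547  0.28901192] [0.28901192 0.95732427] 1.9726356955696331 4.458444296423934
```

```bash
python3 -m crank '{"dp":[[0,-4,0],[-0.5,-9,0],[-1.3,-14.8,0],[-2.8,-22,0],[-5,-29,0],[-8,-36,0],[-11,-42,0],[-12.5,-45,0],[-13.5,-47,0],[-13.5,-47,0]],"twist":[-2.5,-6,-10,-15,-20,-25,-29,-31,-33,-33]}'
python3 - <<'E'
from h import *
q=read_state();p0=np.array([.5474,.2458]);r=q['ee_pos'][:2]-p0
print(q['ee_pos'],np.linalg.norm(r),np.degrees(np.arctan2(r[1],r[0])))
a,b=q['tcp_rot'][1:3];X=np.array([2*a*a-1,2*a*b]);Y=np.array([2*a*b,2*b*b-1]);print(X,Y,X@q['ft_force'][:2],Y@q['ft_force'][:2])
E
```

```text
t: 10.1
ee_pos: [0.4629, 0.2253, 0.0876]
tcp_rot: [-0.0, -0.141, 0.99, 0.002]
ft_force: [-4.0, 10.3, 6.1]
gripper_width: 0.0148
grip_force: 49.4
[0.46290809 0.22526909 0.08759419] 0.08695057008423479 -166.3422548991968
[-0.96007235 -0.2797515 ] [-0.2797515   0.96006767] 0.9651206316699612 11.011100386844868
```

```bash
python3 -m crank '{"dp":[[0,-1,0],[0,-2,0],[0,-3,0],[0,-3,0],[0,-3,0],[0,-3,0]],"twist":[0,0,0,0,0,0]}'
python3 - <<'E'
from h import *
q=read_state();p0=np.array([.5474,.2458]);r=q['ee_pos'][:2]-p0
print(np.degrees(np.arctan2(r[1],r[0])),q['ft_force'],abs(np.array(q['qvel'])).max())
snap('top','t4.png');snap('scene','s4.png')
cv2.imwrite('pics/m4.png',np.hstack([cv2.resize(load('t4')['frame'][130:280,170:370],(400,300)),cv2.resize(load('s4')['frame'][130:280,200:400],(400,300))]))
E
```

```text
t: 10.85
ee_pos: [0.463, 0.2249, 0.0876]
tcp_rot: [-0.0, -0.142, 0.99, 0.003]
ft_force: [-7.7, 17.5, 4.1]
gripper_width: 0.0144
grip_force: 49.6
-166.05600068399676 [-7.73516201 17.53262153  4.10777903] 0.0014130796870723843
```

View pics/m4.png

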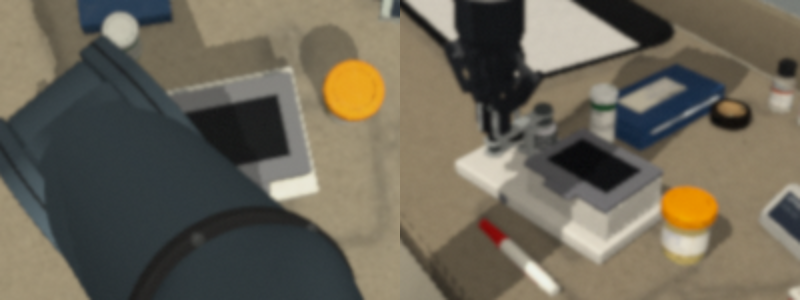

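The lid is shut, and the cup, pen and vial haven't moved. The arm points to the front, hard against its stop: 3 mm more command moved it only 0.4 mm and the force rose to 19 N. I'll hold briefly, then hand in.

```bash
python3 -m crank '{"dp":[[0,-1,0],[0,-2,0],[0,-2,0],[0,-2,0],[0,-2,0],[0,-2,0]],"twist":[0,0,0,0,0,0]}' && python3 -c "
from plant import *
print(close_job())"
```

```text
t: 11.7
ee_pos: [0.4631, 0.2246, 0.0876]
tcp_rot: [0.0, -0.143, 0.99, 0.004]
ft_force: [-8.9, 23.3, 3.4]
gripper_width: 0.0147
grip_force: 49.8
the job is handed in; nothing more can be done
None
```

I shut the lid, then swung the run arm to its stop, where the gripper still holds it (about 25 N against the stop, 50 N pinch); the cup, vial and pen look unmoved in the last pictures, and the job was handed in at 11.7 s with no verdict returned.

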